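# Shut the lane gate and push the row of feed pots up to it

## Robot

A 7-joint arm with a two-finger parallel gripper is mounted at the origin on the work surface. World frame = base frame: x ahead of the robot, y to its left, z up, the work surface at z = 0. Lengths are in m, angles in rad, forces in N, time in s.
With the tool pointing down it reaches from about 0.4 to 0.85 m from the base axis. Payload 10.4 kg.
Tool frame: the origin (TCP) lies at the very end of the fingers, on their centre line; the grasp point (between the pads) lies 19 mm behind it; z points along the fingers, y is the line along which they close (so a half turn about z gives the same grasp; the last joint's range is limited). The gripper opens to 85 mm and grips with 20 to 120 N. Pads are 22 mm wide; open, the fingers measure 114 mm over their backs; the gripper's body (76 mm by 85 mm) begins 54 mm behind the grasp point. The pads swing forward as they close: fully open they stand 13 mm farther back than shut.
Start: joints at [-1.193, 0.332, -0.065, 1.46, 0.022, 1.35, -0.088], TCP at [0.244, 0.575, 0.231] pointing down, gripper open.
Joint ranges: [-2.6, 2.6], [-0.5, 2.12], [-1.47, 1.34], [0.16, 2.42], [-1.27, 4.41], [0.06, 2.06], [-2.6, 2.6]. Speed limits (rad/s): [2.22, 2.22, 2.79, 2.79, 3.14, 3.14, 3.14].

## Interface

Orientations are given as a unit quaternion [x, y, z, w].
In Python, from workcell import * gives the robot as it stands.
- The arm moves only by the tool step_arm, never from a script. Its argument "commands" is one flat list of numbers, 7 for each row, row after row: the finger opening in mm, from 0 to 85.4, then the shift along the world's x, y, z as a fraction of full scale, then the turn, a rotation vector about the world's x, y, z as a fraction of full scale. A call has exactly 10 rows; each row is the pose to reach, as a shift and turn from the pose commanded when the call began, turning the shorter way round; what a row does not reach only later rows make up. Full scale, the value 1, is 0.6 m for a shift and pi rad for a turn. A row lasts 1/8 s, in which the tool goes at most 62.5 mm and 10.7 degrees, less where a joint would pass 70% of its speed; a pose out of reach is approached as far as the arm can. A call with a number of a shift or a turn outside -1 to 1 is refused whole. A call with a gripper value outside its range is refused whole. The fingers move at their own pace and stop on an object; "squeeze" is the grip in N (left out, the last holds). Time passes only in rows, so rows that repeat a pose let the fingers close, or fill a call up. It gives the time, the measured TCP pose, the force, the opening and the grip force at its end, in the units of the state.
- get_obs(): the state, without advancing time (a new reading comes with each control period).
- camera(name): name is "scene" or "top"; returns the picture (420x560x3 uint8, red, green, blue); there is no depth.
- camera_params(name): a dict with "mtx" (3x3 intrinsics, pixels), "extrinsics" (4x4, takes a point from world to camera coordinates). Camera axes: x right, y down, z forward; pixel columns grow to the right and rows downward; lengths in m; the calibration is good to about 2 mm. A picture is of the moment at which its call begins. camera_params takes no time and is no camera call.
- hand_in(): hands the job in; it is judged then, once.
The state is a dict: "clock": time; "joint_pos": joint angles; "joint_velocities": joint speeds; "tau": joint torques, N m; "position": TCP position; "ee_rot": TCP orientation; "ft_force": force on the tool from outside, world axes, zero at the start; "torque": the same for the moment, N m; "grip_width": opening from 0.0 (shut) to 1.0 (fully open); "grasp_force": force on a finger pad.
Only numpy, scipy, OpenCV 4.12 (cv2) and the standard library are available. Lean on these libraries where they do the work, as an engineer would, in place of code of your own. Each camera call takes 0.05 s, during which the arm holds its last target. There are 200 camera calls.

## Task

At the aluminium pot lane, slide the small steel gate at its end on the robot's left fully shut with a fingertip, then push the row of five lidded feed pots from behind, gently and as one touching row, along the lane until the first pot rests against the shut gate. Do not grip, lift or tip the pots or let the row come apart, and leave everything else on the bench where it is.

Things in the scene. Friction and masses are not known exactly. Their poses are not given: they have to be found in the camera images.
- lane: pot lane: straight aluminium channel, 400 mm long, 50 mm wide inside, fixed on a 3 mm mat. Origin: middle of its underside (3 mm above the bench); own x along it to the gate end (robot's left) from the open loading end (x = -200 mm), y across, roughly towards the robot, z up. All heights here are above its underside: lane floor 10 mm, side walls (3 mm thick) up to 26 mm, pot tops 60 mm
- gate_face (a point): point where the first pot meets the shut gate: mid-lane, inner face of the gate plate, lane x = 190 mm, height 35 mm; fixed to the lane, with its axes. Aluminium guide cheeks 58 mm high stand either side of the lane here, at lane x = 183 to 202 mm, y = 28.5 to 40.5 mm and y = -37.5 to -27 mm
- gate (a joint): how far the gate is open, in m: 0 shut, 0.058 fully open. The gate is a steel plate, 5 mm thick, 56 mm high, that slides across the end of the lane in guides; it opens along the lane's +y (towards the robot) and shuts along -y (away from the robot). About 2 N moves it; it stays where it is left; a hard stop ends it at 0
- gate_tab (a point): middle of the outer face of the gate's upright thumb tab, the face to push on to shut it. The tab is a plate square to the gate's travel: 36 mm wide along the lane, 4 mm thick, from height 18 to 58 mm; this point is at 38 mm. It moves with the gate: lane x = 192.5 mm, y = 48 mm plus the opening; axes as the lane's
- pot_1: lidded feed pot, white with a grey screw lid, straight-sided, 46 mm across and 50 mm high, 50 to 100 g, in the lane; origin at the centre of its underside, z up. First of the row of five, nearest the gate; the five are alike and stand touching, in order 1 to 5. Its centre is at lane x = 167 mm when it rests against the shut gate
- pot_2: lidded feed pot, white with a grey screw lid, straight-sided, 46 mm across and 50 mm high, 50 to 100 g, in the lane; origin at the centre of its underside, z up. Number 2 of the row, counted from the gate
- pot_3: lidded feed pot, white with a grey screw lid, straight-sided, 46 mm across and 50 mm high, 50 to 100 g, in the lane; origin at the centre of its underside, z up. Number 3 of the row, counted from the gate
- pot_4: lidded feed pot, white with a grey screw lid, straight-sided, 46 mm across and 50 mm high, 50 to 100 g, in the lane; origin at the centre of its underside, z up. Number 4 of the row, counted from the gate
- pot_5: lidded feed pot, white with a grey screw lid, straight-sided, 46 mm across and 50 mm high, 50 to 100 g, in the lane; origin at the centre of its underside, z up. Last of the row, nearest the open loading end, with bare lane floor behind it; its centre is at about lane x = -17 mm when the row is home. Pushing the whole row takes 1 to 4 N
- spare_pot: a sixth pot of the same kind (46 mm across, 50 mm high) standing on the mat just beyond the lane, not in it; not part of the row, to be left alone; origin at the centre of its underside
- feed_cup: open white ceramic cup, 60 mm across, 34 mm high, on the mat beyond the lane; to be left alone; origin at the centre of its underside
- forceps: steel forceps, about 140 mm long and 8 mm high, lying on the mat on the robot's side of the lane; to be left alone; origin near the middle, on the mat, own x along it to the tips
- nest_bowl: round woven nest bowl, 125 mm across, 45 mm high, at the left or right edge of the mat; to be left alone; origin at the centre of its underside
- syringe: clear feeding syringe, about 140 mm long and 18 mm thick, lying on the mat well beyond the lane; to be left alone; origin on the mat under the middle of its barrel, own x to its nozzle
- rinse_bottle: white bottle, 60 mm across, 150 mm high, at the right or left edge of the mat; to be left alone; origin at the centre of its underside
There are look-alikes about, which are no part of the job. Leave any orange look-alike of the pot_3 alone.

How it is judged:
By the outcome, as a careful person would: the job done as asked, in the order asked, and still so for the second after the job is handed in, with the robot touching nothing.
It also fails if it takes over 48 s, if anything falls off the work surface, if the arm or the gripper's body presses on something with over 40 N, if the wrist force passes 120 N, or if a joint passes its speed limit or range.

## Working session

There is one attempt and no reset: what is moved stays moved. The work goes in short steps, Python scripts to look and compute and a tool call to move; the robot and the scene stay as the last step left them, time stands still between calls to the robot, and variables do not carry over. Pictures are saved under pics/ and viewed, at most 10 in all, crops included, and the job is handed in when it is done.

Besides the shell and the picture viewer there is one more tool, called after "Request:" as name(argument=value, ...), one argument or row to a line, values as JSON. step_arm: Moves the arm, as the interface text tells. Its arguments: {"type":"object","properties":{"commands":{"type":"array","items":{"type":"number"}},"squeeze":{"type":"number"}},"required":["commands"]}

```bash
mkdir -p pics; ls; python3 - <<'E'
from workcell import *
import cv2, numpy as np
for n in ("scene","top"):
    cv2.imwrite(f"pics/{n}0.png",camera(n)[:,:,::-1])
    p=camera_params(n); print(n,np.round(p["mtx"],1).tolist(),np.round(p["extrinsics"],4).tolist())
o=get_obs(); print({k:np.round(v,3).tolist() for k,v in o.items()})
E
```

```text
pics
scene [[538.1, 0.0, 283.4], [0.0, 538.1, 213.3], [0.0, 0.0, 1.0]] [[-0.4876, 0.873, 0.0094, 0.2572], [0.4935, 0.2845, -0.8219, -0.2116], [-0.7202, -0.3961, -0.5696, 1.5963], [0.0, 0.0, 0.0, 1.0]]
top [[395.4, 0.0, 285.5], [0.0, 395.4, 208.9], [0.0, 0.0, 1.0]] [[-0.0115, -0.9996, -0.0248, 0.0172], [-0.9813, 0.0161, -0.1916, 0.514], [0.1919, 0.0222, -0.9812, 0.9711], [0.0, 0.0, 0.0, 1.0]]
{'clock': 0.1, 'joint_pos': [-1.193, 0.333, -0.065, 1.461, 0.022, 1.35, -0.089], 'joint_velocities': [0.001, -0.002, -0.001, -0.003, -0.0, 0.004, -0.001], 'tau': [0.001, -62.675, 0.049, -39.243, 0.016, 0.007, -0.0], 'position': [0.244, 0.575, 0.231], 'ee_rot': [0.199, 0.98, -0.001, -0.0], 'ft_force': [0.348, -0.399, -1.111], 'torque': [-0.044, -0.034, 0.019], 'grasp_force': 0.0, 'grip_width': 0.998}
```

View pics/top0.png

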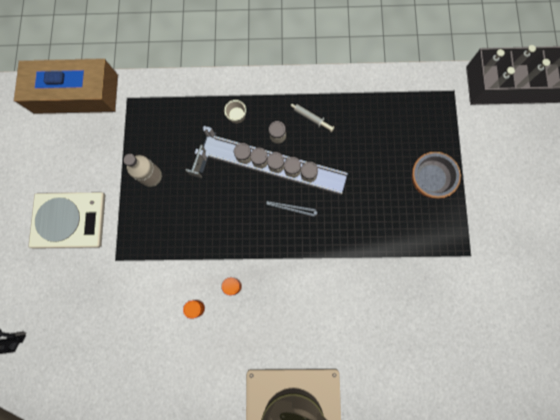

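View pics/scene0.png

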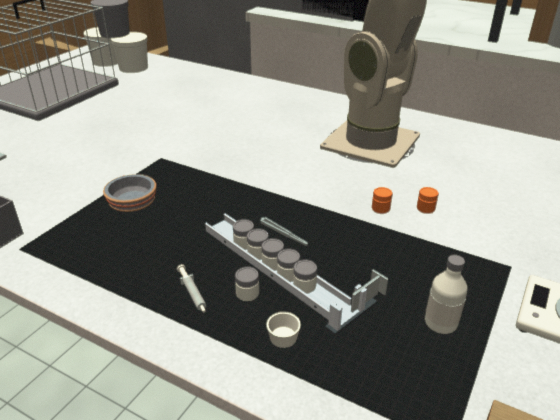

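The top view shows the lane from its gate end (~205,147) to its loading end (~345,182), with pots from (242,153) to (309,171). The gate is open towards the robot, with its tab near (197,163). I'll enlarge both views.

```bash
cat > h.py <<'E'
from workcell import *
import cv2, numpy as np
def ray(n,uv,z):
    p=camera_params(n);K=np.array(p["mtx"]);E=np.array(p["extrinsics"]);R,t=E[:3,:3],E[:3,3]
    c=-R.T@t; d=R.T@np.linalg.solve(K,[uv[0],uv[1],1.]); return c+d*(z-c[2])/d[2]
def proj(n,P):
    p=camera_params(n);q=np.array(p["extrinsics"])[:3]@np.append(P,1); q=np.array(p["mtx"])@q; return q[:2]/q[2]
def crop(n,img,x0,y0,w,h,s,f): cv2.imwrite(f,cv2.resize(img[y0:y0+h,x0:x0+w,::-1],None,fx=s,fy=s,interpolation=cv2.INTER_CUBIC))
E
python3 - <<'E'
from h import *
a=cv2.imread("pics/top0.png")[:,:,::-1]; b=cv2.imread("pics/scene0.png")[:,:,::-1]
crop("top",a,180,115,175,85,4.5,"pics/t1.png"); crop("scene",b,195,200,200,130,4,"pics/s1.png")
E
```

```text
(no output)
```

View pics/t1.png

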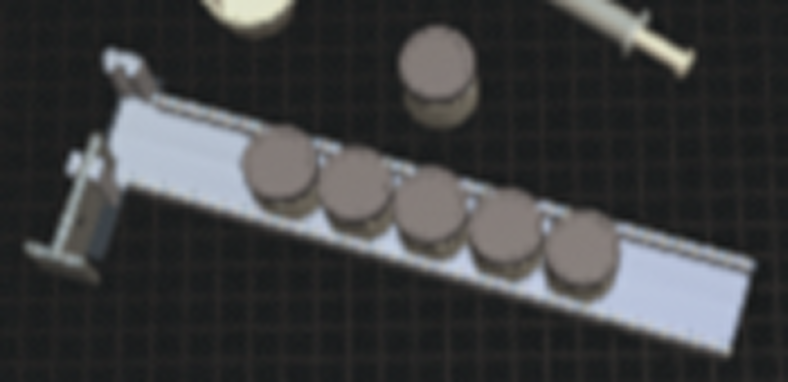

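View pics/s1.png

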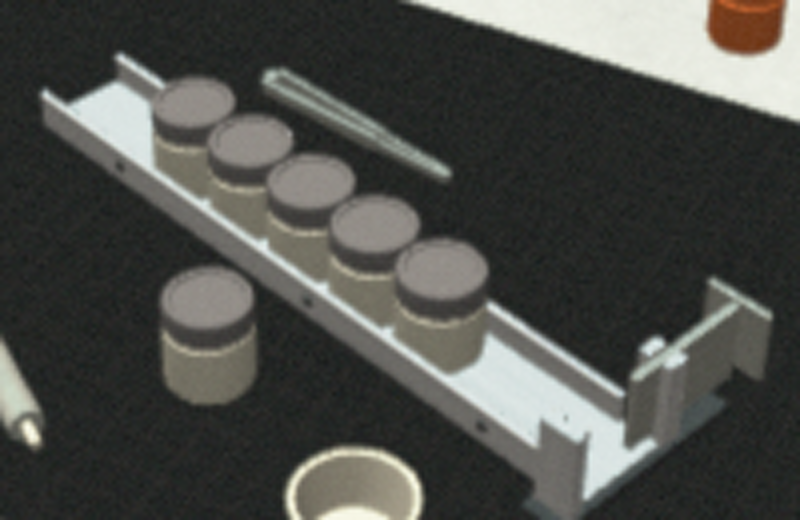

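Lid tops are clear in both crops: top crop (283,162) to (581,247), scene crop (442,268) to (194,102). The gate tab's top edge runs (28,247)–(97,278) in the top crop and (712,282)–(768,318) in the scene crop.

```bash
python3 - <<'E'
from h import *
T=lambda u,v:((u+.5)/4.5-.5+180,(v+.5)/4.5-.5+115); S=lambda u,v:((u+.5)/4-.5+195,(v+.5)/4-.5+200)
lt=[(283,162),(356,186),(430,204),(505,227),(581,247)]; ls=[(442,268),(375,224),(311,182),(251,142),(194,102)]
A=np.array([ray("top",T(*p),.063) for p in lt]);B=np.array([ray("scene",S(*p),.063) for p in ls])
P=(A+B)/2; print(np.round(A,4).tolist()); print(np.round(B,4).tolist())
r=lambda *p:np.round(p,4).tolist()
for p in [(752,262),(728,355),(150,95),(125,185)]: print("wall t",r(ray("top",T(*p),.029)))
for p in [(45,92),(120,56),(540,478),(625,392)]: print("wall s",r(ray("scene",S(*p),.029)))
tabT=[ray("top",T(*p),.061) for p in [(28,247),(97,278)]]; tabS=[ray("scene",S(*p),.061) for p in [(712,282),(768,318)]]
print("tab",np.round(tabT,4).tolist(),np.round(tabS,4).tolist())
v=np.polyfit(P[:,1],P[:,0],1); print("slope deg",np.degrees(np.arctan(v[0])), "len",np.linalg.norm(P[0]-P[4]))
c0=ray("top",T(752,262),.029);c1=ray("top",T(728,355),.029);print("endmid",(c0+c1)/2,np.linalg.norm(c0-c1))
d0=ray("scene",S(45,92),.029);d1=ray("scene",S(120,56),.029);print("endmid s",(d0+d1)/2,np.linalg.norm(d0-d1))
E
```

```text
[[0.6698, 0.1211, 0.063], [0.6543, 0.0783, 0.063], [0.6425, 0.0353, 0.063], [0.6277, -0.0081, 0.063], [0.6148, -0.0517, 0.063]]
[[0.6681, 0.1255, 0.063], [0.6549, 0.0818, 0.063], [0.6417, 0.0378, 0.063], [0.6283, -0.0058, 0.063], [0.6134, -0.0502, 0.063]]
wall t [[0.6139, -0.1543, 0.029]]
wall t [[0.5574, -0.1379, 0.029]]
wall t [[0.7265, 0.2076, 0.029]]
wall t [[0.6692, 0.2214, 0.029]]
wall s [[0.608, -0.1538, 0.029]]
wall s [[0.5579, -0.1374, 0.029]]
wall s [[0.7386, 0.2125, 0.029]]
wall s [[0.6687, 0.2237, 0.029]]
tab [[0.6216, 0.2699, 0.061], [0.6021, 0.2289, 0.061]] [[0.611, 0.241, 0.061], [0.6221, 0.2732, 0.061]]
slope deg 17.364182533448584 len 0.1827368464731321
endmid [ 0.58563325 -0.14613255  0.029     ] 0.05878529407439957
endmid s [ 0.58293749 -0.14559916  0.029     ] 0.052711995494691924
```

```bash
python3 - <<'E'
from h import *
b=cv2.imread("pics/scene0.png")[:,:,::-1];a=cv2.imread("pics/top0.png")[:,:,::-1]
crop("s",b,400,245,100,100,3,"pics/bs.png")
crop("t",a,110,140,100,60,3,"pics/bt.png")
im=np.zeros((300,600,3),np.uint8);im[:, :300]=cv2.imread("pics/bs.png");im[:180,300:]=cv2.imread("pics/bt.png");cv2.imwrite("pics/bot.png",im)
print(ray("scene",(444,322),.003),ray("top",(151,180),.003))
O=np.array([.6437,.0447]);th=np.radians(17.3);X=np.array([np.sin(th),np.cos(th)]);Y=np.array([-X[1],X[0]])
for p in [(.1925,.125),(.1925,.059),(-.155,0),(-.051,0)]: print(p,O+p[0]*X+p[1]*Y)
E
```

```text
[0.61647335 0.39028301 0.003     ] [0.61094169 0.38236303 0.003     ]
(0.1925, 0.125) [0.58159956 0.26566331]
(0.1925, 0.059) [0.64461378 0.24603657]
(-0.155, 0) [ 0.59760689 -0.10328792]
(-0.051, 0) [ 0.62853388 -0.0039928 ]
```

View pics/bot.png

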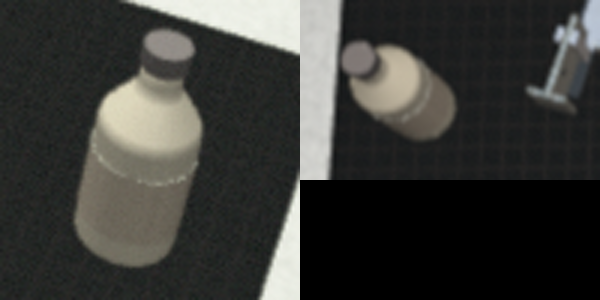

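The bottle stands at about (0.61, 0.385), so it is clear of the gate push path. Next I move above the start of the gate push.

Request:
step_arm(
  commands=[0,0.068,-0.064,0,0,0,0,0,0.137,-0.128,0,0,0,0.01,0,0.205,-0.191,0,0,0,0.02,0,0.274,-0.255,0,0,0,0.032,0,0.342,-0.319,0,0,0,0.032,0,0.41,-0.383,0,0,0,0.032,0,0.479,-0.446,0,0,0,0.032,0,0.547,-0.51,0,0,0,0.032,0,0.547,-0.51,-0.05,0,0,0.032,0,0.547,-0.51,-0.13,0,0,0.032],
)

```text
clock: 1.35
position: [0.5733, 0.2691, 0.1534]
ee_rot: [0.15, 0.989, 0.001, 0.001]
ft_force: [-0.1, 0.6, -0.2]
grip_width: -0.004
grasp_force: 0.0
```

```bash
python3 - <<'E'
from h import *
b=camera("scene");a=camera("top")
crop("s",b,300,150,200,200,2.5,"pics/bs.png")
crop("t",a,150,100,100,160,3,"pics/bt.png")
im=np.zeros((500,800,3),np.uint8);im[:, :500]=cv2.imread("pics/bs.png");im[:480,500:]=cv2.imread("pics/bt.png");cv2.imwrite("pics/g1.png",im)
o=get_obs(); print({k:np.round(o[k],3).tolist() for k in("clock","position","ee_rot","ft_force","grip_width")})
E
```

```text
{'clock': 1.45, 'position': [0.569, 0.268, 0.148], 'ee_rot': [0.15, 0.989, -0.003, -0.004], 'ft_force': [0.092, -0.533, -0.252], 'grip_width': 0.002}
```

View pics/g1.png

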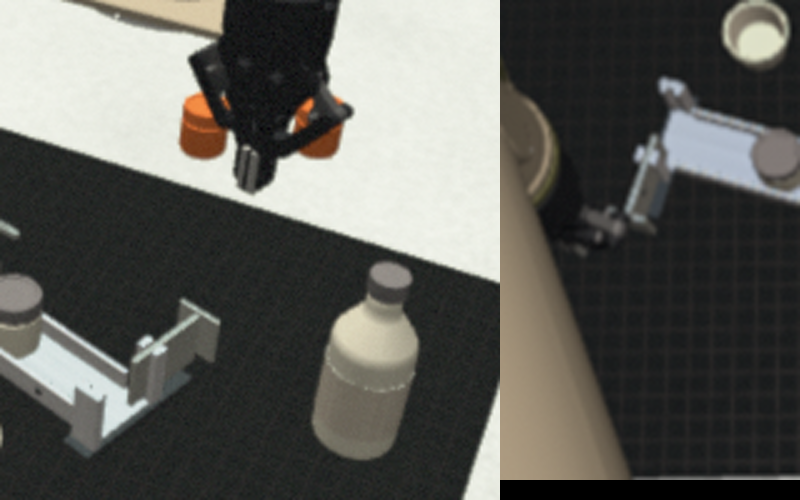

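The scene crop shows the closed fingers hanging in front of the tab (crop ~(255,185); the tab is at ~(200,325)), with the bottle clear. I'll descend and start pushing.

Request:
step_arm(
  commands=[0,0,0,-0.1,0,0,0,0,0,0,-0.197,0,0,0,0,0,0,-0.197,0,0,0,0,0.01,-0.003,-0.197,0,0,0,0,0.02,-0.006,-0.197,0,0,0,0,0.03,-0.009,-0.197,0,0,0,0,0.04,-0.012,-0.197,0,0,0,0,0.05,-0.015,-0.197,0,0,0,0,0.06,-0.018,-0.197,0,0,0,0,0.07,-0.021,-0.197,0,0,0],
)

```text
clock: 2.7
position: [0.6142, 0.2568, 0.035]
ee_rot: [0.15, 0.989, -0.0, -0.0]
ft_force: [-2.3, -0.2, 1.6]
grip_width: 0.0
grasp_force: 0.9
```

Request:
step_arm(
  commands=[0,0.006,-0.002,0,0,0,0,0,0.012,-0.004,0,0,0,0,0,0.018,-0.006,0,0,0,0,0,0.024,-0.0075,0,0,0,0,0,0.03,-0.009,0,0,0,0,0,0.035,-0.011,0,0,0,0,0,0.039,-0.012,0,0,0,0,0,0.042,-0.013,0,0,0,0,0,0.044,-0.014,0,0,0,0,0,0.045,-0.014,0,0,0,0],
)

```text
clock: 3.95
position: [0.641, 0.2484, 0.0351]
ee_rot: [0.15, 0.989, -0.0, -0.0]
ft_force: [-2.0, -1.3, -0.6]
grip_width: -0.0
grasp_force: 0.8
```

Request:
step_arm(
  commands=[0,0.001,0,0,0,0,0,0,0.002,-0.001,0,0,0,0,0,0.003,-0.001,0,0,0,0,0,0.004,-0.001,0,0,0,0,0,0.0045,-0.001,0,0,0,0,0,0.005,-0.0015,0,0,0,0,0,0.0055,-0.002,0,0,0,0,0,0.006,-0.002,0,0,0,0,0,0.0065,-0.002,0,0,0,0,0,0.0065,-0.002,0,0,0,0],
)

```text
clock: 5.2
position: [0.645, 0.2473, 0.0352]
ee_rot: [0.15, 0.989, 0.0, 0.0]
ft_force: [-1.7, 0.7, -1.4]
grip_width: -0.001
grasp_force: 0.6
```

```bash
python3 - <<'E'
from h import *
b=camera("scene")
crop("s",b,300,220,130,110,6,"pics/g2.png")
o=get_obs(); print({k:np.round(o[k],3).tolist() for k in("clock","position","ft_force")})
O=np.array([.6437,.0447]);th=np.radians(17.3);X=np.array([np.sin(th),np.cos(th)]);Y=np.array([-X[1],X[0]])
for y in (.048,.052):
  for x in (.1745,.2105): print(y,x,(proj("scene",np.append(O+X*x+Y*y,.061))-[300,220])*6)
E
```

```text
{'clock': 5.25, 'position': [0.645, 0.247, 0.035], 'ft_force': [-1.003, 0.627, -0.508]}
0.048 0.1745 [343.42835935 355.5557547 ]
0.048 0.2105 [434.45483844 413.62277897]
0.052 0.1745 [351.72892359 349.69952938]
0.052 0.2105 [442.72448493 407.50546342]
```

View pics/g2.png

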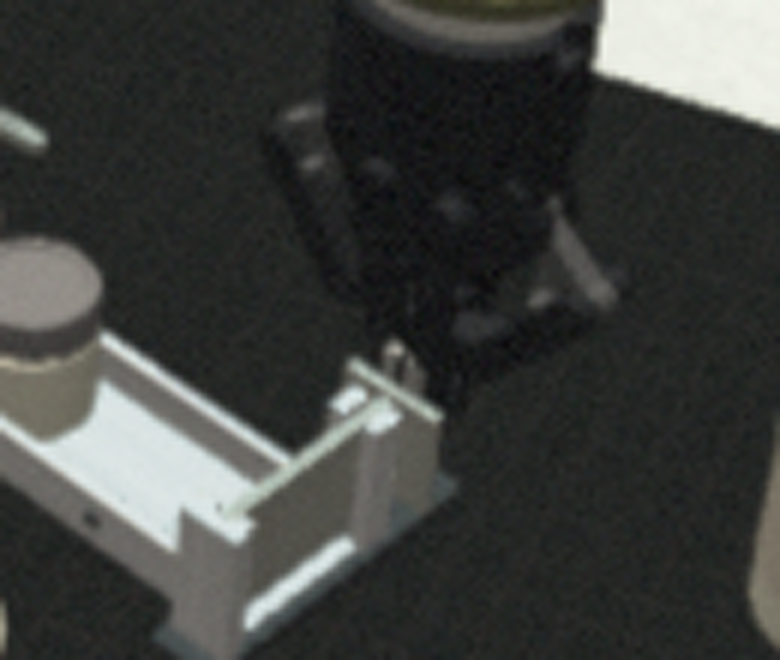

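The gate is nearly shut: the tab's top edge is at (350,362)–(440,415) against (343,356)–(434,414) expected when shut. I'll press on to the stop.

Request:
step_arm(
  commands=[0,0.001,0,0,0,0,0,0,0.002,-0.001,0,0,0,0,0,0.003,-0.001,0,0,0,0,0,0.0035,-0.001,0,0,0,0,0,0.004,-0.001,0,0,0,0,0,0.0045,-0.001,0,0,0,0,0,0.005,-0.0015,0,0,0,0,0,0.005,-0.0015,0,0,0,0,0,0.005,-0.0015,0,0,0,0,0,0.005,-0.0015,0,0,0,0],
)

```text
clock: 6.5
position: [0.6468, 0.2468, 0.0351]
ee_rot: [0.149, 0.989, -0.0, -0.001]
ft_force: [-8.4, -0.1, 3.4]
grip_width: 0.003
grasp_force: 3.9
```

The force rose to 8.4 N with no further travel, so the gate is at its stop. One slightly firmer press, then back off and lift.

Request:
step_arm(
  commands=[0,0.002,-0.0005,0,0,0,0,0,0.003,-0.001,0,0,0,0,0,0.003,-0.001,0,0,0,0,0,-0.015,0.005,0,0,0,0,0,-0.04,0.012,0,0,0,0,0,-0.04,0.012,0.06,0,0,0,0,-0.04,0.012,0.16,0,0,0,0,-0.04,0.012,0.24,0,0,0,0,-0.04,-0.06,0.24,0,0,0,0,-0.05,-0.15,0.24,0,0,0],
)

```text
clock: 7.75
position: [0.6185, 0.1563, 0.18]
ee_rot: [0.149, 0.989, 0.001, 0.001]
ft_force: [0.9, -0.6, 0.1]
grip_width: -0.0
grasp_force: 0.0
```

```bash
python3 - <<'E'
from h import *
b=camera("scene")
crop("s",b,300,220,130,110,6,"pics/g3.png")
o=get_obs(); print({k:np.round(o[k],3).tolist() for k in("clock","position","ft_force","joint_pos","ee_rot")})
E
```

```text
{'clock': 7.8, 'position': [0.619, 0.146, 0.18], 'ft_force': [3.78, -7.33, 1.325], 'joint_pos': [-0.471, 0.384, 0.215, 1.512, -0.079, 1.252, 1.016], 'ee_rot': [0.154, 0.988, -0.002, 0.002]}
```

View pics/g3.png

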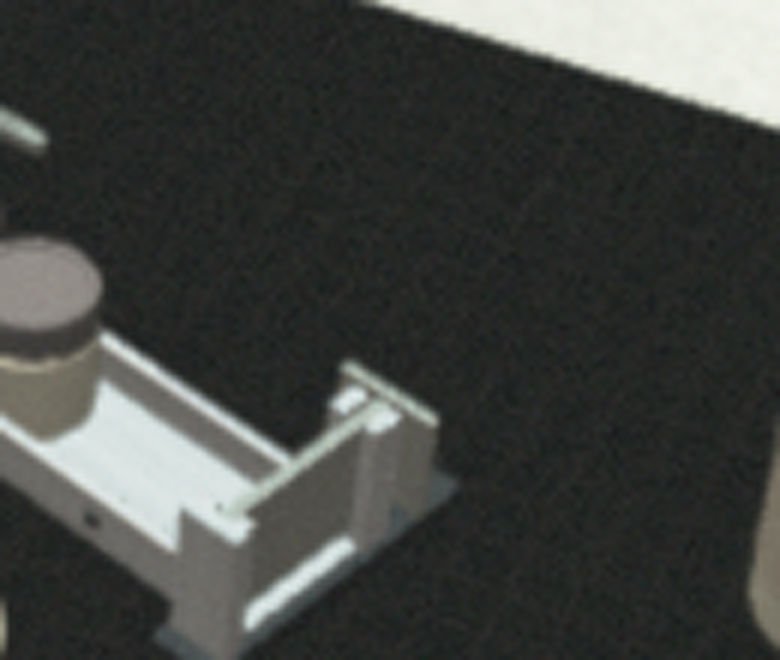

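The gate has moved further and sits against its stop (tab top edge now (343,362)–(436,420)). Now I turn by -90° and go behind pot 5.

Request:
step_arm(
  commands=[0,-0.008,-0.09,0,0,0,-0.055,0,-0.016,-0.18,0,0,0,-0.11,0,-0.024,-0.27,0,0,0,-0.165,0,-0.032,-0.36,0,0,0,-0.22,0,-0.039,-0.448,0,0,0,-0.275,0,-0.039,-0.448,0,0,0,-0.33,0,-0.039,-0.448,0,0,0,-0.385,0,-0.039,-0.448,0,0,0,-0.44,0,-0.039,-0.448,0,0,0,-0.5,0,-0.039,-0.448,0,0,0,-0.5],
)

```text
clock: 9.05
position: [0.5948, -0.1125, 0.1793]
ee_rot: [0.805, 0.594, 0.0, 0.001]
ft_force: [0.1, -0.1, 0.2]
grip_width: 0.001
grasp_force: 0.0
```

```bash
python3 - <<'E'
from h import *
b=camera("scene");a=camera("top")
im=np.zeros((510,800,3),np.uint8)
im[:,:450]=cv2.resize(b[140:310,180:330,::-1],(450,510));im[:330,450:]=cv2.resize(a[130:240,250:366,::-1],(350,330));cv2.imwrite("pics/g4.png",im)
o=get_obs(); print({k:np.round(o[k],4).tolist() for k in("clock","position","ft_force","joint_pos","ee_rot")})
O=np.array([.6437,.0447]);th=np.radians(17.3);X=np.array([np.sin(th),np.cos(th)]);Y=np.array([-X[1],X[0]])
d=np.array(o["position"])[:2]-O;print(d@X,d@Y)
E
```

```text
{'clock': 9.15, 'position': [0.5947, -0.1124, 0.1793], 'ft_force': [0.7025, 0.12, -0.3487], 'joint_pos': [-0.3428, 0.3506, 0.5688, 1.6138, -0.1971, 1.2342, -0.0322], 'ee_rot': [0.8036, 0.5952, 0.0002, 0.0004]}
-0.1645719251661548 4.5186280401088535e-05
```

View pics/g4.png

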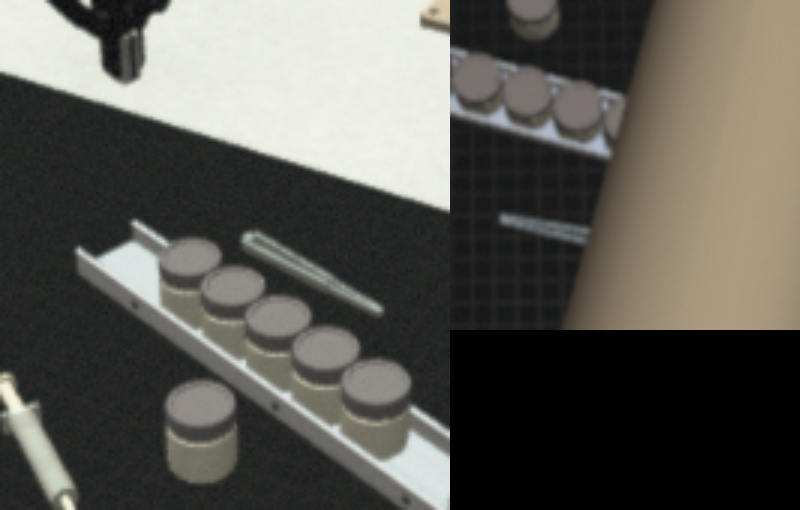

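The lids in the scene crop run from (190,258) to (376,382), and the fingers are above the empty floor behind pot 5. I'll descend and approach slowly.

Request:
step_arm(
  commands=[0,0,0,-0.1,0,0,0,0,0,0,-0.19,0,0,0,0,0,0,-0.248,0,0,0,0,0,0,-0.248,0,0,0,0,0.003,0.0095,-0.248,0,0,0,0,0.006,0.019,-0.248,0,0,0,0,0.009,0.029,-0.248,0,0,0,0,0.011,0.034,-0.248,0,0,0,0,0.012,0.038,-0.248,0,0,0,0,0.013,0.041,-0.248,0,0,0],
)

```text
clock: 10.4
position: [0.6023, -0.0878, 0.0303]
ee_rot: [0.805, 0.593, -0.0, 0.0]
ft_force: [-0.9, -0.1, 0.5]
grip_width: -0.002
grasp_force: 0.0
```

Request:
step_arm(
  commands=[0,0.0005,0.0016,0,0,0,0,0,0.001,0.0032,0,0,0,0,0,0.0015,0.0048,0,0,0,0,0,0.002,0.0064,0,0,0,0,0,0.0025,0.008,0,0,0,0,0,0.003,0.0095,0,0,0,0,0,0.0035,0.0111,0,0,0,0,0,0.004,0.0127,0,0,0,0,0,0.0045,0.0143,0,0,0,0,0,0.005,0.0159,0,0,0,0],
)

```text
clock: 11.65
position: [0.6053, -0.0783, 0.0304]
ee_rot: [0.805, 0.593, 0.0, 0.0]
ft_force: [-1.1, -3.4, 0.9]
grip_width: 0.002
grasp_force: 1.6
```

Request:
step_arm(
  commands=[0,0.001,0.0032,0,0,0,0,0,0.002,0.0064,0,0,0,0,0,0.003,0.0095,0,0,0,0,0,0.004,0.0127,0,0,0,0,0,0.005,0.0159,0,0,0,0,0,0.006,0.0191,0,0,0,0,0,0.007,0.0223,0,0,0,0,0,0.008,0.0255,0,0,0,0,0,0.009,0.0286,0,0,0,0,0,0.0099,0.0318,0,0,0,0],
)

```text
clock: 12.9
position: [0.6113, -0.0591, 0.0303]
ee_rot: [0.805, 0.593, 0.0, 0.0]
ft_force: [-0.8, -2.9, 0.4]
grip_width: 0.004
grasp_force: 1.6
```

```bash
python3 - <<'E'
from h import *
b=camera("scene")
cv2.imwrite("pics/g5.png",cv2.resize(b[170:330,190:400,::-1],(788,600)))
o=get_obs(); print({k:np.round(o[k],4).tolist() for k in("clock","position","ft_force")})
E
```

```text
{'clock': 12.95, 'position': [0.6114, -0.0587, 0.0303], 'ft_force': [-1.2351, -3.8032, 1.4035]}
```

View pics/g5.png

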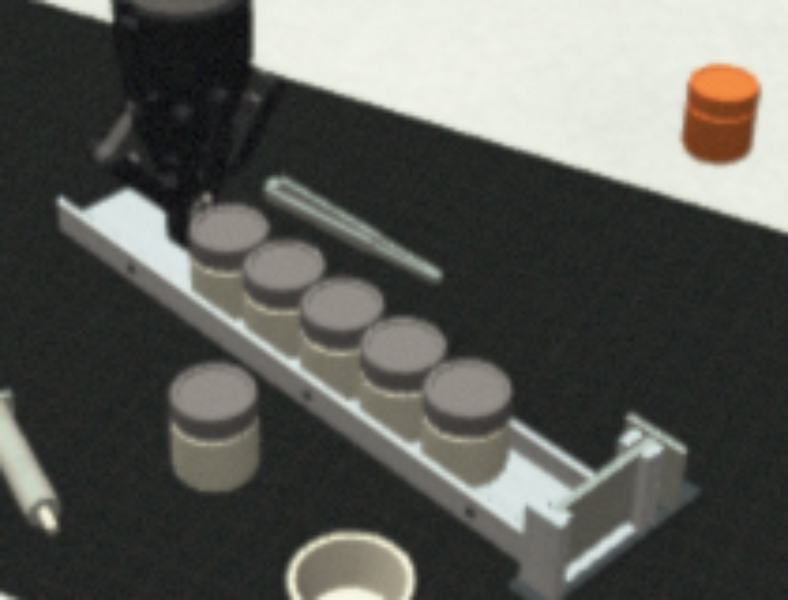

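The row is upright, together and moving (front lid at (467,385)), with the gate shut. I keep pushing.

Request:
step_arm(
  commands=[0,0.001,0.0032,0,0,0,0,0,0.002,0.0064,0,0,0,0,0,0.003,0.0095,0,0,0,0,0,0.004,0.0127,0,0,0,0,0,0.005,0.0159,0,0,0,0,0,0.006,0.0191,0,0,0,0,0,0.007,0.0223,0,0,0,0,0,0.008,0.0255,0,0,0,0,0,0.009,0.0286,0,0,0,0,0,0.0099,0.0318,0,0,0,0],
)

```text
clock: 14.2
position: [0.6173, -0.04, 0.0303]
ee_rot: [0.805, 0.593, 0.0, 0.0]
ft_force: [-0.9, -3.6, 0.6]
grip_width: 0.001
grasp_force: 1.7
```

Request:
step_arm(
  commands=[0,0.001,0.0032,0,0,0,0,0,0.002,0.0064,0,0,0,0,0,0.003,0.0095,0,0,0,0,0,0.004,0.0127,0,0,0,0,0,0.005,0.0159,0,0,0,0,0,0.006,0.0191,0,0,0,0,0,0.007,0.0223,0,0,0,0,0,0.008,0.0255,0,0,0,0,0,0.009,0.0286,0,0,0,0,0,0.0099,0.0318,0,0,0,0],
)

```text
clock: 15.45
position: [0.6232, -0.0209, 0.0303]
ee_rot: [0.805, 0.593, 0.0, 0.0]
ft_force: [-0.3, -3.4, 0.9]
grip_width: -0.001
grasp_force: 1.7
```

```bash
cat > lids.py <<'E'
from h import *
O=np.array([.6437,.0447]);th=np.radians(17.3);X=np.array([np.sin(th),np.cos(th)]);Y=np.array([-X[1],X[0]])
def lane(p): d=np.array(p)[:2]-O; return np.round([d@X*1e3,d@Y*1e3],1).tolist()
b=camera("scene"); o=get_obs()
print(o["clock"],"tcp",lane(o["position"]),np.round(o["ft_force"],1))
hsv=cv2.cvtColor(cv2.cvtColor(b,cv2.COLOR_RGB2HSV),cv2.COLOR_HSV2RGB)
# lid-top colour sampled at the spare pot's lid top
ref=b[274:278,245:249].reshape(-1,3).mean(0)
for n in range(5):
    pass
m=(np.abs(b.astype(int)-ref).max(2)<14).astype(np.uint8)
m=cv2.morphologyEx(m,cv2.MORPH_OPEN,np.ones((5,5),np.uint8))
for c in cv2.connectedComponentsWithStats(m)[2:4][0][1:]:
    if 80<c[4]<500: print(c.tolist(), lane(ray("scene",(c[0]+(c[2]-1)/2,c[1]+(c[3]-1)/2),.063)))
E
python3 lids.py
```

```text
15.5 tcp [-68.4, 0.1] [-0.6 -2.9  0.9]
[94, 0, 30, 5, 131] [-2004.7, 725.7]
[52, 67, 15, 33, 304] [-1131.3, 69.1]
[63, 66, 13, 29, 251] [-1134.9, 105.8]
[75, 69, 11, 21, 172] [-1118.9, 137.2]
[41, 70, 15, 35, 327] [-1121.5, 27.3]
[86, 72, 9, 15, 114] [-1096.4, 162.1]
[29, 74, 17, 35, 347] [-1112.1, -13.2]
[256, 235, 17, 10, 148] [-32.5, -0.2]
[271, 245, 17, 11, 160] [13.4, -1.1]
[287, 255, 17, 12, 172] [58.2, -0.6]
[450, 256, 13, 8, 94] [270.2, 232.2]
[303, 267, 20, 12, 197] [105.9, -1.2]
[238, 269, 18, 12, 183] [25.5, -96.0]
[320, 278, 20, 13, 211] [149.5, -1.3]
```

Request:
step_arm(
  commands=[0,0.001,0.0032,0,0,0,0,0,0.0019,0.006,0,0,0,0,0,0.0027,0.0085,0,0,0,0,0,0.0034,0.0108,0,0,0,0,0,0.004,0.0129,0,0,0,0,0,0.0046,0.0148,0,0,0,0,0,0.0051,0.0164,0,0,0,0,0,0.0056,0.0179,0,0,0,0,0,0.006,0.0194,0,0,0,0,0,0.0064,0.0207,0,0,0,0],
)

```text
clock: 16.75
position: [0.627, -0.0086, 0.0303]
ee_rot: [0.805, 0.593, 0.0, 0.0]
ft_force: [-1.8, -3.7, 1.3]
grip_width: 0.0
grasp_force: 1.8
```

Request:
step_arm(
  commands=[0,0.0002,0.0006,0,0,0,0,0,0.0004,0.0012,0,0,0,0,0,0.0006,0.0018,0,0,0,0,0,0.0008,0.0024,0,0,0,0,0,0.001,0.003,0,0,0,0,0,0.0011,0.0036,0,0,0,0,0,0.0012,0.0039,0,0,0,0,0,0.0013,0.0042,0,0,0,0,0,0.0014,0.0045,0,0,0,0,0,0.0015,0.0048,0,0,0,0],
)

```text
clock: 18.0
position: [0.6279, -0.0058, 0.0303]
ee_rot: [0.805, 0.593, 0.0, 0.0]
ft_force: [-2.0, -3.9, 1.6]
grip_width: 0.0
grasp_force: 1.8
```

```bash
python3 lids.py | grep -v -e "-1..[0-9]" -e 2004
```

```text
18.05 tcp [-52.8, 0.1] [-0.9 -2.2  1.6]
[276, 249, 18, 11, 164] [29.9, -1.8]
[450, 256, 13, 8, 94] [270.2, 232.2]
[292, 259, 19, 12, 184] [74.6, -0.6]
[238, 269, 19, 12, 189] [26.1, -95.4]
[310, 271, 18, 12, 188] [121.4, -1.1]
[328, 282, 19, 14, 218] [167.0, -0.3]
```

Request:
step_arm(
  commands=[0,0.0002,0.0006,0,0,0,0,0,0.0003,0.001,0,0,0,0,0,0.0004,0.0014,0,0,0,0,0,0.0006,0.0018,0,0,0,0,0,0.0007,0.0022,0,0,0,0,0,0.0008,0.0026,0,0,0,0,0,0.0009,0.003,0,0,0,0,0,0.001,0.0032,0,0,0,0,0,0.001,0.0032,0,0,0,0,0,0.001,0.0032,0,0,0,0],
)

```text
clock: 19.3
position: [0.6285, -0.0038, 0.0303]
ee_rot: [0.805, 0.593, 0.0, 0.0]
ft_force: [-1.0, -2.1, 1.0]
grip_width: 0.0
grasp_force: 1.7
```

Request:
step_arm(
  commands=[0,0.0002,0.0006,0,0,0,0,0,0.0003,0.001,0,0,0,0,0,0.0004,0.0014,0,0,0,0,0,0.0006,0.0018,0,0,0,0,0,0.0007,0.0022,0,0,0,0,0,0.0008,0.0024,0,0,0,0,0,0.0008,0.0026,0,0,0,0,0,0.0009,0.0028,0,0,0,0,0,0.0009,0.003,0,0,0,0,0,0.001,0.0032,0,0,0,0],
)

```text
clock: 20.55
position: [0.629, -0.0022, 0.0303]
ee_rot: [0.805, 0.593, -0.0, 0.0]
ft_force: [-0.8, -5.3, 1.8]
grip_width: 0.002
grasp_force: 2.7
```

Request:
step_arm(
  commands=[0,0.0001,0.0003,0,0,0,0,0,0.0002,0.0006,0,0,0,0,0,0.0003,0.0009,0,0,0,0,0,0.0004,0.0012,0,0,0,0,0,0.0004,0.0014,0,0,0,0,0,0.0005,0.0016,0,0,0,0,0,0.0005,0.0016,0,0,0,0,0,0.0005,0.0016,0,0,0,0,0,0.0005,0.0016,0,0,0,0,0,0.0005,0.0016,0,0,0,0],
)

```text
clock: 21.8
position: [0.6291, -0.0021, 0.0303]
ee_rot: [0.805, 0.593, -0.001, 0.0]
ft_force: [-2.8, -6.5, 2.9]
grip_width: -0.0
grasp_force: 3.7
```

```bash
python3 lids.py | grep -v -e "-1..[0-9]" -e 2004
```

```text
21.85 tcp [-49.1, -0.0] [-1.8 -7.2  2.5]
[277, 249, 19, 11, 172] [31.9, 0.4]
[450, 256, 13, 8, 94] [270.2, 232.2]
[294, 260, 18, 12, 182] [78.7, -0.6]
[238, 269, 18, 12, 183] [25.5, -96.0]
[310, 272, 20, 12, 200] [124.6, -1.8]
[329, 284, 19, 13, 209] [170.9, -1.9]
```

The row has stalled against the gate: no travel, force up to 7 N. I back off along the lane and then lift.

Request:
step_arm(
  commands=[0,-0.001,-0.0032,0,0,0,0,0,-0.003,-0.0095,0,0,0,0,0,-0.008,-0.0255,0,0,0,0,0,-0.018,-0.0573,0,0,0,0,0,-0.025,-0.08,0,0,0,0,0,-0.025,-0.08,0,0,0,0,0,-0.025,-0.08,0.06,0,0,0,0,-0.025,-0.08,0.15,0,0,0,0,-0.025,-0.08,0.25,0,0,0,0,-0.025,-0.08,0.25,0,0,0],
)

```text
clock: 23.1
position: [0.6171, -0.0488, 0.1856]
ee_rot: [0.805, 0.594, 0.004, 0.002]
ft_force: [1.5, 1.0, -1.2]
grip_width: 0.001
grasp_force: 0.0
```

```bash
python3 lids.py | grep -v -e "-1..[0-9]" -e 2004
python3 - <<'E'
from h import *
a=cv2.imread("pics/g3.png");b=camera("scene")
crop("s",b,300,220,130,110,6,"pics/g6.png");c=cv2.imread("pics/g6.png")
# gate/tab region vs the picture with the gate shut: shift by phase correlation
g=lambda i:cv2.cvtColor(i[350:480,380:460],cv2.COLOR_BGR2GRAY).astype(np.float32)
print("gate shift (6x px)",cv2.phaseCorrelate(g(a),g(c)))
s0=cv2.imread("pics/scene0.png")[:,:,::-1]
d=cv2.morphologyEx((np.abs(b.astype(int)-s0).max(2)>45).astype(np.uint8),cv2.MORPH_OPEN,np.ones((3,3),np.uint8))
for c in cv2.connectedComponentsWithStats(d)[2][1:]: print("changed",c.tolist())
E
```

```text
23.15 tcp [-97.3, -1.0] [-0.   0.1 -0.5]
[278, 249, 18, 11, 168] [32.6, 1.1]
[450, 256, 13, 8, 94] [270.2, 232.2]
[293, 260, 18, 12, 181] [77.4, -2.0]
[238, 269, 19, 12, 189] [26.1, -95.4]
[311, 271, 19, 13, 200] [124.3, -0.1]
[328, 284, 21, 13, 220] [170.9, -1.9]
gate shift (6x px) ((-0.06498066488824605, 0.3718623300878221), 0.80568513446384)
changed [360, 0, 8, 19, 102]
changed [398, 0, 29, 56, 879]
changed [246, 6, 33, 18, 388]
changed [210, 21, 33, 11, 239]
changed [361, 22, 3, 4, 12]
changed [360, 27, 3, 3, 9]
changed [356, 31, 29, 32, 372]
changed [349, 47, 5, 20, 75]
changed [211, 67, 58, 112, 4164]
changed [388, 77, 16, 8, 83]
changed [364, 80, 23, 13, 165]
changed [357, 84, 5, 6, 27]
changed [240, 219, 28, 19, 192]
changed [233, 228, 29, 31, 444]
changed [275, 253, 3, 3, 9]
changed [297, 254, 3, 3, 9]
changed [291, 264, 3, 3, 9]
changed [308, 265, 24, 17, 184]
changed [366, 270, 22, 24, 257]
changed [332, 281, 21, 16, 155]
changed [357, 280, 4, 4, 15]
changed [309, 284, 43, 36, 538]
```

```bash
python3 lids.py | grep "\[2[56]"; python3 -c "
from workcell import *
print(hand_in())"
```

```text
[262, 239, 17, 10, 150] [-14.3, -0.1]
[238, 269, 19, 12, 188] [26.1, -95.4]
the job is handed in; nothing more can be done
None
```

I slid the gate shut onto its stop, pushed the five pots as one touching row until the first stalled against the gate, then backed the arm clear and handed the job in at about 23 s; no verdict came back.

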